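# Release a battery cassette from its test dock and tray it

## Robot

A 6-joint arm with a two-finger parallel gripper is mounted at the origin on the work surface. World frame = base frame: x ahead of the robot, y to its left, z up, the work surface at z = 0. Lengths are in mm, angles in rad, forces in N, time in s.
With the tool pointing down it reaches from about 350 to 975 mm from the base axis. Payload 7.1 kg.
Tool frame: the origin (TCP) lies at the very end of the fingers, on their centre line; the grasp point (between the pads) lies ctrl.hold_point_z behind it (ctrl.hold_point_z is the distance from the TCP to the grasp point, in mm); z points along the fingers, y is the line along which they close (so a half turn about z gives the same grasp; the last joint's range is limited). The gripper opens to 88 mm and grips with 3 to 60 N. Pads are 20 mm wide; open, the fingers measure 115 mm over their backs; the gripper's body (75 mm by 178 mm) begins 61 mm behind the grasp point.
Start: joints at [-1.276, 0.423, 1.63, -0, 1.089, -0.019], TCP at [192.94, -594.457, 222.675] pointing down, gripper open.
Joint ranges: [-3, 3], [-0.9, 2.11], [0.09, 2.58], [-1.31, 4.45], [0.11, 2.69], [-2.54, 2.54]. Speed limits (rad/s): [2.39, 2.39, 3.01, 3.14, 3.14, 3.14].

## Interface

Orientations are given as a rotation vector (axis times angle).
In Python, from workcell import ctrl gives the robot as it stands. The module is installed in compiled form; this text tells all that it offers.
- The arm moves only by the shell command python3 -m creep 'ROWS'. ROWS is JSON, a list of rows, each an object with "translation": the shift along the tool's x, y, z in mm, a list of three; "angular": the turn, a rotation vector about the tool's x, y, z in rad, a list of three; "jaw": the opening, from 0 (shut) to 1 (fully open). A call has exactly 8 rows; each row is the pose to reach, as a shift and turn from the pose commanded when the call began, along the tool's axes at that moment; what a row does not reach only later rows make up. A row lasts 1/8 s, in which the tool goes at most 62.5 mm and 10.7 degrees, less where a joint would pass 70% of its speed; a pose out of reach is approached as far as the arm can. A call with a gripper value outside its range is refused whole. The fingers move at their own pace and stop on an object; the grip force is fixed at half the most. Time passes only in rows, so rows that repeat a pose let the fingers close, or fill a call up. It gives the time, the measured TCP pose, the force, the opening and the grip force at its end, in the units of the state.
- ctrl.get_obs(): the state, without advancing time (a new reading comes with each control period).
- ctrl.get_image(name): name is "scene" or "top" or "wrist"; returns the picture (480x640x3 uint8, red, green, blue); there is no depth.
- ctrl.camera_info(name): a dict with "camera_matrix" (3x3 intrinsics, pixels), "world_from_camera" (4x4, takes a point from camera to world coordinates). Camera axes: x right, y up, looking along -z (the intrinsics and any distortion apply to the point x, -y, -z); pixel columns grow to the right and rows downward; lengths in mm; the calibration is good to about 2 mm. A picture is of the moment at which its call begins: read the wrist's pose just before it. camera_info takes no time and is no camera call; for the wrist camera it gives the pose at the moment of the call.
- ctrl.close_job(): hands the job in; it is judged then, once.
Trained networks look in the newest picture that a camera, given by its name, has taken for a name from the list of things; names that differ only in an ending like _2 or _b are one class to them, and where a whole thing is asked for, a point or a joint stands for the part that bears it (a point fixed in the world has none). Each returns a list of dicts, best first, with "score" (0 to 1); they miss things now and then, are a little off and sometimes report something else, mostly with a low value. They report only what shows in the picture. A call takes as long as a camera call. They do not tell look-alikes from the thing itself.
- ctrl.look_for(camera, label): "rect" ([left, top, right, bottom] in pixels, round what is visible of it).
The state is a dict: "t": time; "qpos": joint angles; "qvel": joint speeds; "joint_torque": joint torques, N m; "ee_pos": TCP position; "orientation": TCP orientation; "ft_force": force on the tool from outside, world axes, zero at the start; "moment": the same for the moment, N m; "width": finger opening in mm; "grasp_force": force on a finger pad.
Only numpy, scipy, OpenCV 4.12 (cv2) and the standard library are available. Lean on these libraries where they do the work, as an engineer would, in place of code of your own. Each camera call takes 0.05 s, during which the arm holds its last target. There are 200 camera calls.

## Task

The battery on the grey test dock has finished its test. Push the dock's orange lock slide fully home to its open end stop, then lift the black battery cassette straight up out of its sprung catches and lay it flat, grip upward, in the blue tray, setting it down rather than dropping it. Leave the lock slide fully open and do not disturb the other things on the bench.

Things in the scene. Friction and masses are not known exactly. Their poses are not given: they have to be found in the camera images.
- dock: Grey battery test dock, fixed: plate 140 (own x) x 220 (own y) x 24 mm. Origin at the centre of its underside, z up. The orange slide's track is on its -x side (nearer the robot). It stands left or right on the bench, turned up to 0.45 rad. Low aluminium strips (up to 10 mm above the plate, at least 1.5 mm play) guide the cassette in its seat.
- seat (a point): Centre of the cassette's seat on the dock plate, 24 mm up, at dock (15, 0) mm.
- catch (a point): Middle of one of two equal sprung steel rollers (20 mm diameter, 20 mm long) at dock (15, +67) and (15, -67) mm, 48 mm up. Each overhangs an end of the cassette by 3 mm and yields outwards when the cassette is pulled straight up: about 10 N in all, besides its weight, over the first 8 mm. Black housings behind them, 30 x 16 mm, at dock (15, +-88) mm, reach 60 mm up.
- lock_slide (a joint): Position (m) of the orange lock slide along its track, growing along the dock's own +y: 0 = locked end, 0.062 = open end stop. Starts at 0 to 0.015. Friction about 5 N, no spring: it stays where it is left. Its steel tongue (16 mm wide, reaching 7 mm over the cassette's edge) holds the cassette down until about 0.055.
- lock_grip (a point): Centre of the top face of the slide's upright orange grip block, 30 mm (dock x) x 24 mm (dock y), standing 43 mm above the slide's 48 mm long orange foot. The point is 90 mm above the bench, at dock x = -45 mm, y = 15 mm + slide position; it moves with the slide.
- cassette: Black battery cassette: flat body 64 (own x) x 120 (own y) x 16 mm with a silver, yellow-edged battery in its top; 0.15 to 0.31 kg. An upright grip rib in the middle, 16 mm thick (x), 54 mm long (y), runs from 16 to 52 mm above the underside. Origin at the centre of the underside, z up. At the start it sits in the dock's seat, aligned with the dock.
- tray: Empty blue tray, fixed: outside 112 (own x) x 172 (own y) x 18 mm high, walls and floor 5 mm thick (inside 102 x 162 mm). Origin at the centre of its underside, z up. Turned up to 0.45 rad; it stands on the other side of the bench from the dock.
- screwdriver: Bystander: red-handled screwdriver, 170 mm long, lying along its own x.
- screw_cup: Bystander: small steel cup, 52 mm across, 35 mm high; origin centre of underside.
- phone: Bystander: opened phone lying flat, 74 x 152 x 9 mm; origin centre of underside.
- old_battery: Bystander: silver battery with yellow ends lying bare on the bench, 62 x 98 x 6 mm; origin centre of underside. Not the one to move.
- bracket: Bystander: aluminium bracket, about 50 x 150 x 26 mm.
- cleaner: Bystander: closed white plastic bottle, 56 mm across, 130 mm high.
- brush: Bystander: brush, 150 mm long, lying near the robot.
There are look-alikes about, which are no part of the job. What is shaped like the cassette but green or pink is not meant.

How it is judged:
By the outcome, as a careful person would: the job done as asked, in the order asked, and still so for the second after the job is handed in, with the robot touching nothing.
It also fails if it takes over 54 s, if anything falls off the work surface, if the arm or the gripper's body presses on something with over 40 N, if the wrist force passes 120 N, or if a joint passes its speed limit or range.

## Working session

There is one attempt and no reset: what is moved stays moved. The work goes in short steps, Python scripts to look and compute and a shell command to move; the robot and the scene stay as the last step left them, time stands still between calls to the robot, and variables do not carry over. Pictures are saved under pics/ and viewed, at most 10 in all, crops included, and the job is handed in when it is done.

```bash
mkdir -p pics
python3 - <<'E'
from workcell import ctrl
import cv2,numpy as np
print(ctrl.get_obs()); print(ctrl.hold_point_z)
a=[]
for n in("top","scene"):
    im=ctrl.get_image(n); cv2.imwrite(f"pics/{n}0.png",im[:,:,::-1])
    i=ctrl.camera_info(n); print(n,{k:np.round(v,3).tolist() if not isinstance(v,str) else v for k,v in i.items()})
    for l in("dock","lock_grip","cassette","tray"):
        print(n,l,[(np.round(d["rect"]).tolist(),round(d["score"],2)) for d in ctrl.look_for(n,l)])
E
```

```text
{'t': 0.0, 'qpos': array([-1.27601477e+00,  4.23807292e-01,  1.63068103e+00, -4.71614476e-05,
        1.08862720e+00, -1.89772235e-02]), 'qvel': array([-5.77669057e-05,  4.44053180e-04,  9.55892079e-04,  9.37008387e-04,
       -4.95813637e-04, -1.58212378e-03]), 'joint_torque': array([ 2.99328130e-04, -5.44620180e+01, -2.73673439e+01,  6.42199349e-02,
        2.27900664e-02, -1.11429681e-04]), 'ee_pos': array([ 192.76057607, -593.94351228,  221.92618057]), 'orientation': array([-3.10152316e+00, -4.90631215e-01,  3.93632007e-04]), 'ft_force': array([-0.39270192,  0.09265409, -0.21420516]), 'moment': array([-0.0133543 , -0.01825147, -0.00813451]), 'grasp_force': 0.0, 'width': 87.8333309422514}
18.700000000000003
top {'camera_matrix': [[465.514, 0.0, 312.756], [0.0, 465.514, 235.254], [0.0, 0.0, 1.0]], 'world_from_camera': [[0.005, 0.985, -0.175, 332.84], [-1.0, 0.005, -0.002, 81.622], [-0.001, 0.175, 0.985, 1236.069], [0.0, 0.0, 0.0, 1.0]]}
top dock [([212.0, 188.0, 310.0, 266.0], 0.77), ([247.0, 227.0, 270.0, 253.0], 0.67)]
top lock_grip [([249.0, 228.0, 269.0, 250.0], 0.62), ([334.0,
[... 215 characters left out ...]
21.0, 488.0, 273.0], 0.89), ([232.0, 223.0, 242.0, 232.0], 0.69)]
scene {'camera_matrix': [[515.05, 0.0, 315.229], [0.0, 515.05, 235.943], [0.0, 0.0, 1.0]], 'world_from_camera': [[-0.902, -0.303, 0.309, 1031.905], [0.432, -0.659, 0.616, 1009.25], [0.017, 0.689, 0.725, 1189.944], [0.0, 0.0, 0.0, 1.0]]}
scene dock [([291.0, 257.0, 378.0, 326.0], 0.74)]
scene lock_grip [([340.0, 264.0, 361.0, 287.0], 0.81), ([244.0, 290.0, 288.0, 339.0], 0.27)]
scene cassette [([469.0, 358.0, 507.0, 400.0], 0.82), ([306.0, 270.0, 350.0, 308.0], 0.62), ([385.0, 263.0, 431.0, 300.0], 0.62), ([288.0, 253.0, 375.0, 325.0], 0.58), ([231.0, 253.0, 259.0, 282.0], 0.53)]
scene tray [([264.0, 163.0, 299.0, 204.0], 0.7)]
```

View pics/top0.png

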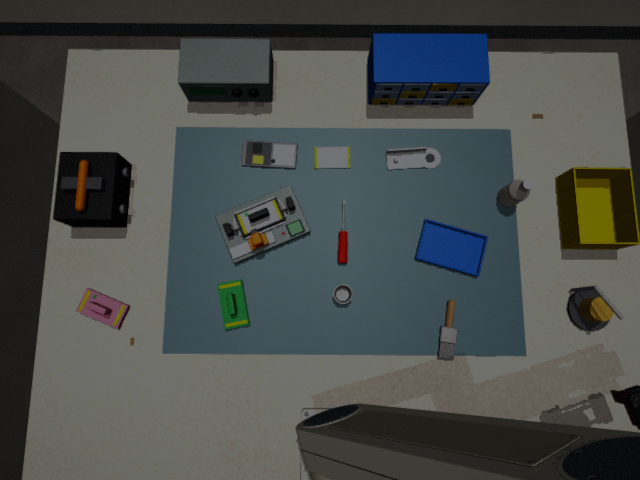

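View pics/scene0.png

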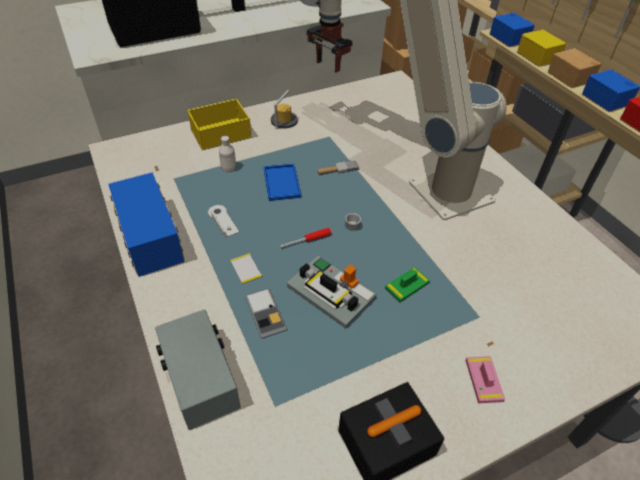

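Cassette-like candidates in the top image: black one in the dock (259,217), green one (233,304) and pink one (103,308). Only the black one sits in the grey dock with the rollers, so it's the one meant. I'll compute the poses and confirm with one crop.

```bash
cat > h.py <<'E'
from workcell import ctrl
import cv2,numpy as np
from scipy.spatial.transform import Rotation as R
def ray(info,px,z):
    K=info["camera_matrix"];T=info["world_from_camera"]
    d=np.linalg.inv(K)@[px[0],px[1],1]; d=T[:3,:3]@(d*[1,-1,-1]); o=T[:3,3]
    return (o+d*(z-o[2])/d[2])[:2]
def proj(info,p):
    T=np.linalg.inv(info["world_from_camera"]); c=(T[:3,:3]@np.asarray(p,float)+T[:3,3])*[1,-1,-1]
    q=info["camera_matrix"]@c; return q[:2]/q[2]
def loc(o,th,p): c,s=np.cos(th),np.sin(th); return [o[0]+c*p[0]-s*p[1],o[1]+s*p[0]+c*p[1],p[2]]
def delta(target,th,toolz_yaw=None,pose=None):
    """shift/turn in tool axes to put TCP at target (mm), pointing down, tool y along world angle th"""
    o=ctrl.get_obs() if pose is None else pose
    A=R.from_rotvec(o["orientation"])
    y=np.array([np.cos(th),np.sin(th),0]); z=np.array([0,0,-1.]); best=None
    for s in(1,-1):
        B=R.from_matrix(np.column_stack([np.cross(s*y,z),s*y,z])); w=(A.inv()*B).as_rotvec()
        if best is None or np.linalg.norm(w)<np.linalg.norm(best): best=w
    return np.round(A.inv().apply(np.asarray(target)-o["ee_pos"]),1),np.round(best,3)
E
python3 - <<'E'
from h import *
i=ctrl.camera_info("top"); im=ctrl.get_image("top")
hsv=cv2.cvtColor(im,cv2.COLOR_RGB2HSV)
m=cv2.inRange(hsv,(105,150,60),(125,255,255)); m[:,:400]=0;m[:200]=0;m[290:]=0;m[:,500:]=0
pts=np.argwhere(m)[:,::-1]
w=np.array([ray(i,p,18) for p in pts],np.float32); print("tray",cv2.minAreaRect(w))
c=[ray(i,p,24) for p in[(216,222),(296,187),(310,230),(231,262)]]
r=cv2.minAreaRect(np.array(c,np.float32)); print("dock",r)
e=(c[0]+c[3]-c[1]-c[2]); th=np.arctan2(-e[0],e[1]); o=np.mean(c,0); print(o,th)
g=cv2.inRange(hsv,(5,170,120),(18,255,255)); g[:200]=0;g[270:]=0;g[:,:220]=0;g[:,300:]=0
b=cv2.boundingRect(g);print("orange",b)
pic=im.copy()
for k in((-70,-110,24),(70,-110,24),(70,110,24),(-70,110,24),(15,67,48),(15,-67,48),(15,0,76),(-45,15,90),(-45,77,90)):
    cv2.circle(pic,tuple(int(v) for v in np.round(proj(i,loc(o,th,k)))),1,(255,0,255),-1)
cv2.imwrite("pics/crop1.png",cv2.resize(np.hstack([im[180:275,205:320],pic[180:275,205:320]]),None,fx=3.4,fy=3.4,interpolation=cv2.INTER_CUBIC)[:,:,::-1])
print(delta([*loc(o,th,(-45,15,0))[:2],250],th))
E
```

```text
tray ((519.5933227539062, -283.90985107421875), (171.02378845214844, 111.80364990234375), 74.13471221923828)
dock ((577.6340942382812, 213.27020263671875), (123.41272735595703, 233.56509399414062), 22.706876754760742)
[574.87957719 214.58534353] 0.4141308358048836
orange (0, 0, 0, 0)
(array([ 566.7, -662.1,  -27.3]), array([-0.  , -0.  ,  1.47]))
```

View pics/crop1.png

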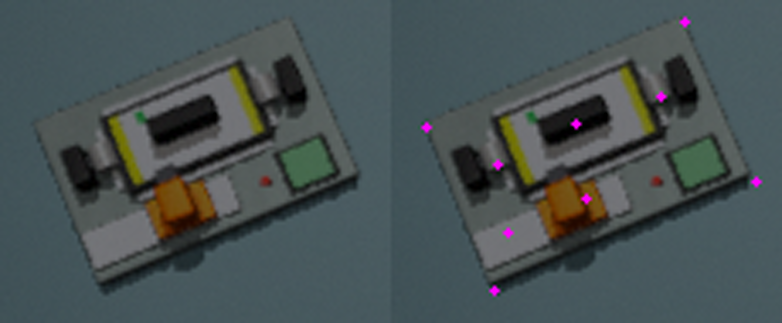

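The crop confirms the black cassette with its silver, yellow-edged battery in the grey dock, rib at about (259,215) in the top image. The orange grip is at about (257,239), towards the locked end. I'll refine the corners and compute the first move.

Run:
```python
from h import *
i=ctrl.camera_info("top")
c=[ray(i,p,24) for p in[(215.6,216.5),(290.3,185),(310,230),(234.4,261.8)]]
e=(c[0]+c[3]-c[1]-c[2]); th=np.arctan2(-e[0],e[1]); o=np.mean(c,0); print(o,th,np.linalg.norm(c[0]-c[1]),np.linalg.norm(c[1]-c[2]))
g=ray(i,(205+175/3.4,180+198/3.4),90); print("grip",g, R.from_euler('z',-th).apply([*(g-o),0]))
t=[*loc(o,th,(-45,25,0))[:2],280]; print(t,delta(t,th+np.pi/2))
```

```text
[580.13447505 216.64437467] 0.41397757211802716 216.44484692186603 134.46137325188002
grip [527.85202875 223.9640747 ] [-44.9216682   27.73221817   0.        ]
[np.float64(528.8793597008589), np.float64(221.4311429686326), 280] (array([ 571.4, -672.4,  -57.3]), array([ 0. , -0. , -0.1]))
```

```bash
python3 -m creep '[{"translation":[34,-40,-7],"angular":[0,0,-0.01],"jaw":1},{"translation":[69,-81,-14],"angular":[0,0,-0.02],"jaw":1},{"translation":[104,-122,-21],"angular":[0,0,-0.03],"jaw":1},{"translation":[140,-164,-28],"angular":[0,0,-0.04],"jaw":1},{"translation":[177,-208,-35],"angular":[0,0,-0.05],"jaw":1},{"translation":[214,-252,-42],"angular":[0,0,-0.06],"jaw":1},{"translation":[251,-295,-50],"angular":[0,0,-0.08],"jaw":1},{"translation":[288,-339,-57],"angular":[0,0,-0.1],"jaw":1}]'
python3 -m creep '[{"translation":[37,-44,0],"angular":[0,0,0],"jaw":1},{"translation":[74,-87,0],"angular":[0,0,0],"jaw":1},{"translation":[111,-130,0],"angular":[0,0,0],"jaw":1},{"translation":[148,-174,0],"angular":[0,0,0],"jaw":1},{"translation":[185,-217,0],"angular":[0,0,0],"jaw":1},{"translation":[222,-261,0],"angular":[0,0,0],"jaw":1},{"translation":[255,-298,0],"angular":[0,0,0],"jaw":1},{"translation":[283,-333,0],"angular":[0,0,0],"jaw":1}]'
python3 - <<'E'
from h import *
i=ctrl.camera_info("wrist"); im=ctrl.get_image("wrist"); cv2.imwrite("pics/w1.png",im[:,:,::-1])
print(ctrl.get_obs()["qpos"],ctrl.get_obs()["t"])
for l in("dock","lock_grip","cassette","catch"): print(l,[(np.round(d["rect"]).tolist(),round(d["score"],2)) for d in ctrl.look_for("wrist",l)])
o,th=[580,216.6],.41
for k in((-70,-110,24),(70,-110,24),(70,110,24),(-70,110,24),(15,67,48),(15,-67,48),(15,0,76),(-45,25,90),(-45,77,90)): print(k,np.round(proj(i,loc(o,th,k))))
E
```

```text
t: 1.55
ee_pos: [362.8, -181.5, 280.3]
orientation: [3.074, 0.645, 0.002]
ft_force: [0.1, -0.7, -1.0]
width: 87.9
grasp_force: 0.0
t: 2.55
ee_pos: [487.8, 237.6, 279.8]
orientation: [-3.074, -0.647, -0.001]
ft_force: [1.1, -0.1, 0.5]
width: 88.0
grasp_force: 0.0
[0.43575971 0.24055853 1.75313744 0.00211229 1.14473093 1.59014208] 2.6
dock [([268.0, 53.0, 486.0, 193.0], 0.81)]
lock_grip [([322.0, 136.0, 372.0, 196.0], 0.8)]
cassette [([317.0, 77.0, 444.0, 142.0], 0.76), ([214.0, 220.0, 274.0, 326.0], 0.75), ([0.0, 170.0, 10.0, 200.0], 0.5)]
catch [([296.0, 96.0, 322.0, 122.0], 0.83)]
(-70, -110, 24) [474. 194.]
(70, -110, 24) [489.  53.]
(70, 110, 24) [267.  52.]
(-70, 110, 24) [271. 193.]
(15, 67, 48) [310. 110.]
(15, -67, 48) [448. 110.]
(15, 0, 76) [384. 108.]
(-45, 25, 90) [355. 177.]
(-45, 77, 90) [298. 177.]
```

View pics/w1.png

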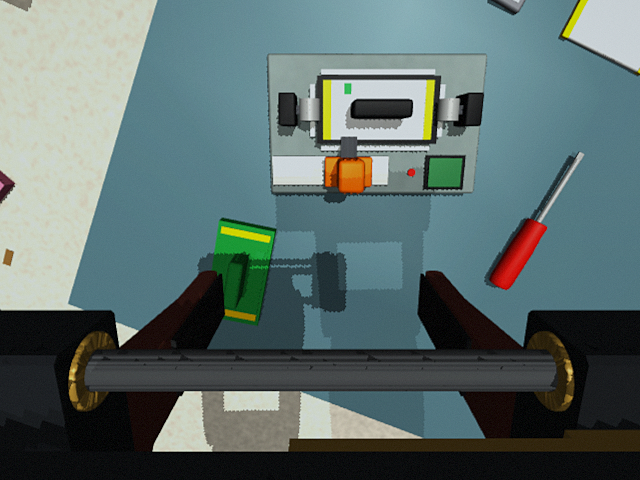

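The wrist picture shows the dock plate at (268–486, 53–193), which matches my projection to about 2 px. The orange grip top is near (352,175) and the rib at (382,108). I'll refine the pose from these corners.

Run:
```python
from h import *
i=ctrl.camera_info("wrist")
c=[ray(i,p,24) for p in[(268,54.5),(486,54),(473.5,192),(272,192)]]
e=(c[0]+c[3]-c[1]-c[2]); th=np.arctan2(-e[0],e[1]); o=np.mean(c,0); print(o,th,np.linalg.norm(c[0]-c[1]),np.linalg.norm(c[1]-c[2]))
for px,z in(((352,175),90),((382,107.5),76),((310,109),55),((449,109),55)):
    g=ray(i,px,z); print(px,g, R.from_euler('z',-th).apply([*(g-o),0]))
for o2,t2 in((o,th),): print(delta([*loc(o2,t2,(-45,28,0))[:2],130],t2+np.pi/2))
```

```text
[578.93714019 214.35393238] 0.41489095279496313 215.43104977235996 137.04922889282344
(352, 175) [528.28654719 222.5022924 ] [-43.06888741  27.87380993   0.        ]
(382, 107.5) [592.56440299 221.56339988] [15.37719491  1.10480308  0.        ]
(310, 109) [566.31325616 280.96006844] [15.29539925 66.0438534   0.        ]
(449, 109) [619.2326019  160.48008531] [ 15.16078969 -65.54590825   0.        ]
(array([ 31. ,  28. , 149.4]), array([ 0.   ,  0.001, -0.001]))
```

```bash
python3 -m creep '[{"translation":[20,18,25],"angular":[0,0,0],"jaw":1},{"translation":[31,28,75],"angular":[0,0,0],"jaw":1},{"translation":[31,28,130],"angular":[0,0,0],"jaw":1},{"translation":[31,28,180],"angular":[0,0,0],"jaw":1},{"translation":[31,28,210],"angular":[0,0,0],"jaw":1},{"translation":[31,28,222],"angular":[0,0,0],"jaw":0.8},{"translation":[31,28,222],"angular":[0,0,0],"jaw":0.2},{"translation":[31,28,222],"angular":[0,0,0],"jaw":0.2}]'
python3 -m creep '[{"translation":[0,0,0],"angular":[0,0,0],"jaw":0.1},{"translation":[0,0,0],"angular":[0,0,0],"jaw":0.1},{"translation":[0,0,0],"angular":[0,0,0],"jaw":0.1},{"translation":[0,0,0],"angular":[0,0,0],"jaw":0.1},{"translation":[0,0,0],"angular":[0,0,0],"jaw":0.1},{"translation":[0,0,0],"angular":[0,0,0],"jaw":0.1},{"translation":[0,0,0],"angular":[0,0,0],"jaw":0.1},{"translation":[0,0,0],"angular":[0,0,0],"jaw":0.1}]'
python3 - <<'E'
from h import *
o=ctrl.get_obs(); p=o["ee_pos"]; A=R.from_rotvec(o["orientation"])
print(R.from_euler('z',-.415).apply([p[0]-579,p[1]-215,p[2]]), A.inv().apply([-np.sin(.415),np.cos(.415),0]),o["ft_force"])
E
```

```text
t: 3.8
ee_pos: [528.1, 222.5, 59.2]
orientation: [-3.074, -0.645, -0.004]
ft_force: [-0.4, 0.1, -0.2]
width: 61.4
grasp_force: 0.0
t: 4.8
ee_pos: [527.1, 222.8, 57.9]
orientation: [-3.074, -0.645, -0.0]
ft_force: [-2.5, 3.6, 6.0]
width: 23.9
grasp_force: 30.0
[-44.35355288  28.09243291  57.94674181] [-1.28182535e-03 -9.99999078e-01  4.47712509e-04] [-2.49892452  3.60763453  5.99729249]
```

```bash
python3 -m creep '[{"translation":[0,-8,0],"angular":[0,0,0],"jaw":0.1},{"translation":[0,-17,0],"angular":[0,0,0],"jaw":0.1},{"translation":[0,-26,0],"angular":[0,0,0],"jaw":0.1},{"translation":[0,-35,0],"angular":[0,0,0],"jaw":0.1},{"translation":[0,-42,0],"angular":[0,0,0],"jaw":0.1},{"translation":[0,-47,0],"angular":[0,0,0],"jaw":0.1},{"translation":[0,-50,0],"angular":[0,0,0],"jaw":0.1},{"translation":[0,-52,0],"angular":[0,0,0],"jaw":0.1}]'
python3 - <<'E'
from h import *
o=ctrl.get_obs(); p=o["ee_pos"]; Z=R.from_euler('z',-.415)
print(Z.apply([p[0]-579,p[1]-215,p[2]]), Z.apply(o["ft_force"]))
E
```

```text
t: 5.8
ee_pos: [506.8, 269.0, 57.9]
orientation: [3.073, 0.646, 0.001]
ft_force: [1.0, -4.0, 5.6]
width: 24.1
grasp_force: 30.0
[-44.3063511   78.55549433  57.93273343] [-0.70276929 -4.09711549  5.6375572 ]
```

```bash
python3 -m creep '[{"translation":[0,-1,0],"angular":[0,0,0],"jaw":0.1},{"translation":[0,-2,0],"angular":[0,0,0],"jaw":0.1},{"translation":[0,-3,0],"angular":[0,0,0],"jaw":0.1},{"translation":[0,-4,0],"angular":[0,0,0],"jaw":0.1},{"translation":[0,-4,0],"angular":[0,0,0],"jaw":0.1},{"translation":[0,-4,0],"angular":[0,0,0],"jaw":0.1},{"translation":[0,-4,0],"angular":[0,0,0],"jaw":0.1},{"translation":[0,-4,0],"angular":[0,0,0],"jaw":0.1}]'
python3 - <<'E'
from h import *
o=ctrl.get_obs(); p=o["ee_pos"]; Z=R.from_euler('z',-.415)
print(Z.apply([p[0]-579,p[1]-215,p[2]]), Z.apply(o["ft_force"]))
E
```

```text
t: 6.8
ee_pos: [506.6, 269.5, 57.9]
orientation: [3.069, 0.646, 0.002]
ft_force: [9.3, -21.9, 5.9]
width: 23.9
grasp_force: 30.0
[-44.28406638  79.09967509  57.93215504] [ -0.33019921 -23.73950296   5.88145112]
```

```bash
python3 -m creep '[{"translation":[0,0,0],"angular":[0,0,0],"jaw":1},{"translation":[0,0,0],"angular":[0,0,0],"jaw":1},{"translation":[0,0,0],"angular":[0,0,0],"jaw":1},{"translation":[0,0,-15],"angular":[0,0,0],"jaw":1},{"translation":[0,0,-50],"angular":[0,0,0],"jaw":1},{"translation":[0,0,-100],"angular":[0,0,0],"jaw":1},{"translation":[0,0,-150],"angular":[0,0,0],"jaw":1},{"translation":[0,0,-162],"angular":[0,0,0],"jaw":1}]'
python3 - <<'E'
from h import *
im=ctrl.get_image("wrist"); cv2.imwrite("pics/w2.png",im[:,:,::-1])
i=ctrl.camera_info("wrist"); o,th=[579,215],.415
for k in((-70,-110,24),(70,-110,24),(70,110,24),(-70,110,24),(15,0,76),(-45,77,90),(15,27,76),(15,-27,76)): print(k,np.round(proj(i,loc(o,th,k))))
for k in((15,0),(15,2)): print(delta([*loc(o,th,(*k,0))[:2],150],th),ctrl.get_obs()["qpos"][[0,5]])
E
```

```text
t: 7.8
ee_pos: [506.2, 274.8, 224.3]
orientation: [-3.073, -0.646, -0.011]
ft_force: [0.4, -0.7, 0.1]
width: 87.5
grasp_force: 0.0
(-70, -110, 24) [522. 238.]
(70, -110, 24) [543.  83.]
(70, 110, 24) [291.  83.]
(-70, 110, 24) [294. 238.]
(15, 0, 76) [429. 150.]
(-45, 77, 90) [330. 229.]
(15, 27, 76) [394. 150.]
(15, -27, 76) [463. 150.]
(array([57.4, 84. , 74.1]), array([-0.005, -0.004,  1.57 ])) [0.47667832 1.6332541 ]
(array([57.4, 82. , 74.1]), array([-0.005, -0.004,  1.57 ])) [0.47667832 1.6332541 ]
```

View pics/w2.png

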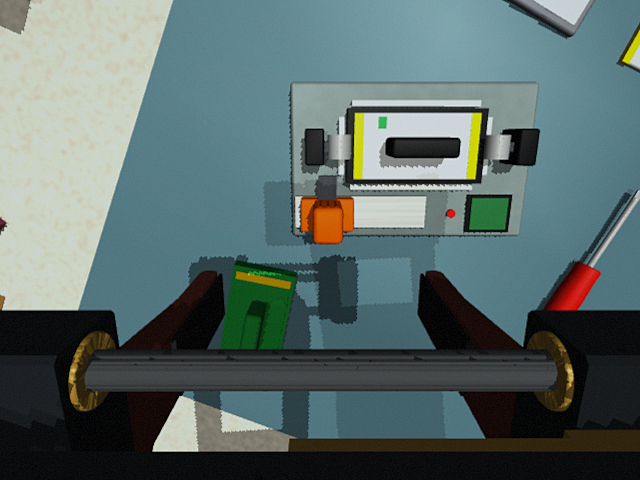

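The slide's block is at (328,224), at the open end, and its tongue at (327,187) is clear of the cassette. The rib is centred at (423,147), about 2–4 mm from my prediction, so I'm correcting for that.

```bash
python3 -m creep '[{"translation":[8,10,0],"angular":[0,0,0.18],"jaw":1},{"translation":[16,22,0],"angular":[0,0,0.36],"jaw":1},{"translation":[24,34,10],"angular":[0,0,0.54],"jaw":1},{"translation":[32,46,20],"angular":[0,0,0.72],"jaw":1},{"translation":[40,58,30],"angular":[0,0,0.9],"jaw":1},{"translation":[48,70,40],"angular":[0,0,1.08],"jaw":1},{"translation":[55,78,50],"angular":[0,0,1.26],"jaw":1},{"translation":[59,81.5,60],"angular":[0,0,1.44],"jaw":1}]'
python3 - <<'E'
from h import *
o,th=[579,215],.415
print(delta([*loc(o,th,(16.5,2.5,0))[:2],46],th),ctrl.get_obs()["qpos"][[0,5]])
i=ctrl.camera_info("wrist"); im=ctrl.get_image("wrist"); cv2.imwrite("pics/w3.png",im[:,:,::-1])
for k in((16.5,29.5,76),(16.5,-24.5,76),(16.5,2.5,76)): print(k,np.round(proj(i,loc(o,th,k))))
E
```

```text
t: 8.85
ee_pos: [595.1, 173.2, 146.4]
orientation: [-2.744, 1.274, 0.094]
ft_force: [-0.6, 0.2, -0.4]
width: 87.8
grasp_force: 0.0
(array([-29.2, -23.2, 106.2]), array([-0.062,  0.115,  0.286])) [0.19943887 2.54050901]
(16.5, 29.5, 76) [273. 326.]
(16.5, -24.5, 76) [292. 258.]
(16.5, 2.5, 76) [282. 293.]
```

View pics/w3.png

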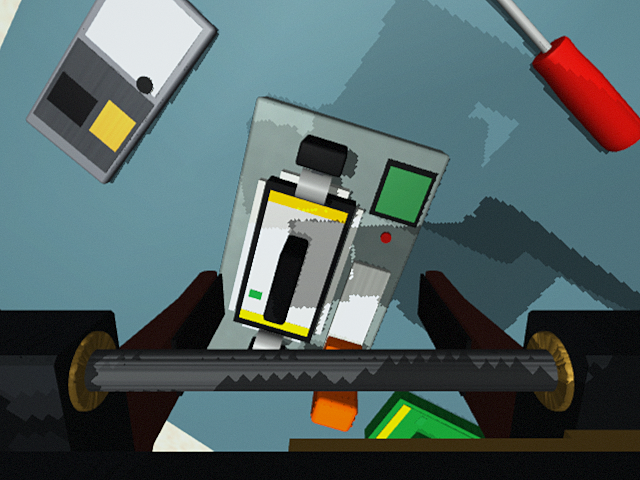

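I turned the wrong way, and joint 6 is at the end of its range. I'll turn back the other way; a half turn gives the same grasp.

```bash
python3 -m creep '[{"translation":[0,0,-10],"angular":[0,0,-0.18],"jaw":1},{"translation":[0,0,-20],"angular":[0,0,-0.36],"jaw":1},{"translation":[0,0,-20],"angular":[0,0,-0.54],"jaw":1},{"translation":[0,0,-20],"angular":[0,0,-0.72],"jaw":1},{"translation":[0,0,-20],"angular":[0,0,-0.9],"jaw":1},{"translation":[0,0,-20],"angular":[0,0,-1.08],"jaw":1},{"translation":[0,0,-20],"angular":[0,0,-1.26],"jaw":1},{"translation":[0,0,-20],"angular":[0,0,-1.44],"jaw":1}]'
python3 - <<'E'
from h import *
o,th=[579,215],.415
print(delta([*loc(o,th,(16.5,2.5,0))[:2],110],th),ctrl.get_obs()["qpos"])
E
```

```text
t: 9.9
ee_pos: [594.2, 172.0, 166.9]
orientation: [-2.889, -0.865, -0.042]
ft_force: [-0.4, -0.0, -0.5]
width: 87.9
grasp_force: 0.0
(array([ 23.9, -37.2,  63.1]), array([-0.049, -0.131, -1.402])) [0.19876246 0.47351241 1.70244093 0.15662424 0.95529101 1.09765378]
```

```bash
python3 -m creep '[{"translation":[0,-5,0],"angular":[-0.006,-0.016,-0.175],"jaw":1},{"translation":[4,-10,0],"angular":[-0.012,-0.033,-0.35],"jaw":1},{"translation":[8,-15,5],"angular":[-0.018,-0.049,-0.525],"jaw":1},{"translation":[12,-20,10],"angular":[-0.025,-0.065,-0.7],"jaw":1},{"translation":[16,-25,15],"angular":[-0.031,-0.082,-0.876],"jaw":1},{"translation":[20,-30,20],"angular":[-0.037,-0.098,-1.05],"jaw":1},{"translation":[23,-35,25],"angular":[-0.043,-0.115,-1.227],"jaw":1},{"translation":[24,-37,30],"angular":[-0.049,-0.131,-1.402],"jaw":1}]'
python3 - <<'E'
from h import *
o,th=[579,215],.415
ob=ctrl.get_obs()
print(delta([*loc(o,th,(16.5,2.5,0))[:2],46],th),ob["qpos"])
i=ctrl.camera_info("wrist"); im=ctrl.get_image("wrist"); cv2.imwrite("pics/w4.png",im[:,:,::-1])
for k in((16.5,29.5,76),(16.5,-24.5,76),(16.5,2.5,76)): print(k,np.round(proj(i,loc(o,th,k))))
E
```

```text
t: 10.9
ee_pos: [594.1, 219.9, 142.7]
orientation: [-1.716, -2.632, 0.001]
ft_force: [0.2, -0.2, -0.1]
width: 87.7
grasp_force: 0.0
(array([ 4.1,  0.8, 96.7]), array([-0.001,  0.   ,  0.   ])) [ 3.35984036e-01  5.30496770e-01  1.66309797e+00 -5.78626772e-04
  9.48667592e-01 -7.91311180e-02]
(16.5, 29.5, 76) [322. 200.]
(16.5, -24.5, 76) [322. 285.]
(16.5, 2.5, 76) [322. 244.]
```

View pics/w4.png

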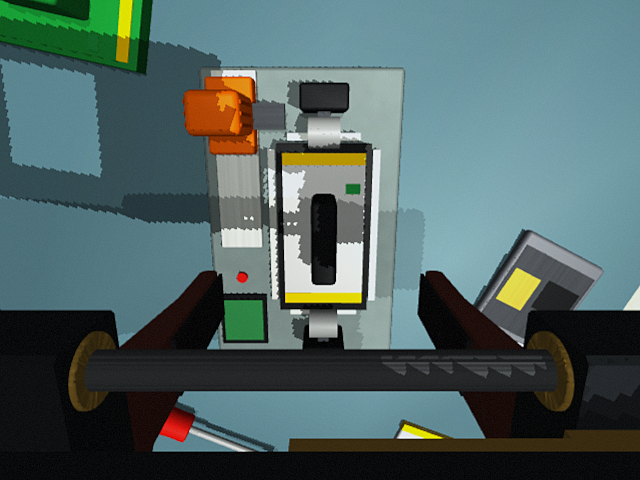

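The rib top is at (310–337, 194–280), centred between the fingers to about 1 mm, and the slide is fully at the top end. I'm descending and gripping.

```bash
python3 -m creep '[{"translation":[6,1.5,10],"angular":[0,0,0],"jaw":1},{"translation":[6,1.5,35],"angular":[0,0,0],"jaw":0.8},{"translation":[6,1.5,60],"angular":[0,0,0],"jaw":0.7},{"translation":[6,1.5,80],"angular":[0,0,0],"jaw":0.6},{"translation":[6,1.5,92],"angular":[0,0,0],"jaw":0.5},{"translation":[6,1.5,95],"angular":[0,0,0],"jaw":0.4},{"translation":[6,1.5,95],"angular":[0,0,0],"jaw":0.3},{"translation":[6,1.5,95],"angular":[0,0,0],"jaw":0}]'
python3 -m creep '[{"translation":[0,0,0],"angular":[0,0,0],"jaw":0},{"translation":[0,0,0],"angular":[0,0,0],"jaw":0},{"translation":[0,0,0],"angular":[0,0,0],"jaw":0},{"translation":[0,0,-1],"angular":[0,0,0],"jaw":0},{"translation":[0,0,-2],"angular":[0,0,0],"jaw":0},{"translation":[0,0,-3],"angular":[0,0,0],"jaw":0},{"translation":[0,0,-4],"angular":[0,0,0],"jaw":0},{"translation":[0,0,-5],"angular":[0,0,0],"jaw":0}]'
```

```text
t: 11.95
ee_pos: [594.8, 225.8, 49.8]
orientation: [1.725, 2.624, 0.004]
ft_force: [-0.0, 0.3, 0.8]
width: 21.2
grasp_force: 0.0
t: 12.95
ee_pos: [593.0, 225.2, 52.8]
orientation: [-1.724, -2.625, 0.001]
ft_force: [-1.0, -0.4, -12.2]
width: 15.6
grasp_force: 30.0
```

```bash
python3 -m creep '[{"translation":[0,0,-2],"angular":[0,0,0],"jaw":0},{"translation":[0,0,-5],"angular":[0,0,0],"jaw":0},{"translation":[0,0,-9],"angular":[0,0,0],"jaw":0},{"translation":[0,0,-15],"angular":[0,0,0],"jaw":0},{"translation":[0,0,-25],"angular":[0,0,0],"jaw":0},{"translation":[0,0,-50],"angular":[0,0,0],"jaw":0},{"translation":[0,0,-85],"angular":[0,0,0],"jaw":0},{"translation":[0,0,-120],"angular":[0,0,0],"jaw":0}]'
python3 - <<'E'
from h import *
im=ctrl.get_image("scene"); cv2.imwrite("pics/s2.png",cv2.resize(im[150:340,250:440],None,fx=3,fy=3)[:,:,::-1])
o=[519.6,-283.9];print(ctrl.get_obs()["ft_force"],ctrl.get_obs()["qpos"],delta([*o,170],-.277))
E
```

```text
t: 13.95
ee_pos: [594.4, 225.6, 176.2]
orientation: [1.724, 2.624, 0.004]
ft_force: [0.4, 0.1, -2.8]
width: 16.0
grasp_force: 30.0
[1.73197964 0.22008533 1.92033727] [ 3.43827188e-01  4.84868226e-01  1.63609372e+00  5.85374268e-04
  1.01033267e+00 -6.45408249e-02] (array([-437.8, -273.8,    8.6]), array([ 0.01 , -0.003,  0.685]))
```

View pics/s2.png

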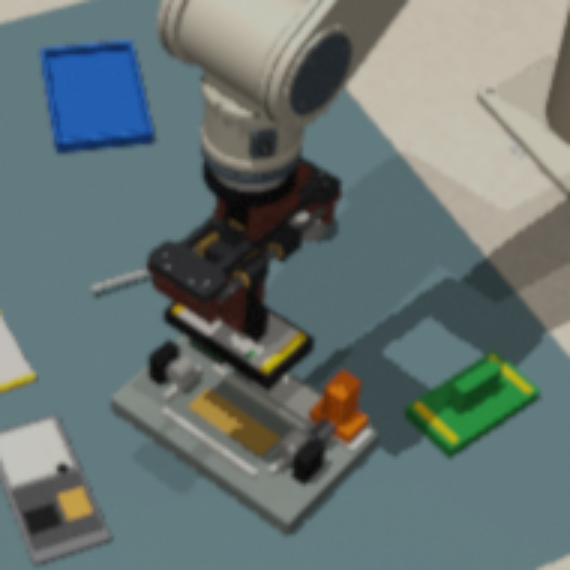

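The cassette is out of the catches, held level, and the slide is still open. Next I carry it to the tray.

```bash
python3 -m creep '[{"translation":[-22,-14,0],"angular":[0,0,0.08],"jaw":0},{"translation":[-61,-38,0],"angular":[0,0,0.16],"jaw":0},{"translation":[-109,-68,0],"angular":[0,0,0.25],"jaw":0},{"translation":[-158,-99,0],"angular":[0,0,0.34],"jaw":0},{"translation":[-210,-131,0],"angular":[0,0,0.43],"jaw":0},{"translation":[-262,-164,0],"angular":[0,0,0.52],"jaw":0},{"translation":[-313,-196,0],"angular":[0,0,0.6],"jaw":0},{"translation":[-355,-222,0],"angular":[0,0,0.66],"jaw":0}]'
python3 - <<'E'
from h import *
i=ctrl.camera_info("wrist"); im=ctrl.get_image("wrist"); cv2.imwrite("pics/w5.png",im[:,:,::-1])
o,th=[519.6,-283.9],-.277;print(ctrl.get_obs()["qpos"],delta([*o,170],-.277))
for k in((-56,-86,18),(56,-86,18),(56,86,18),(-56,86,18)): print(k,np.round(proj(i,loc(o,th,k))))
E
```

```text
t: 15.0
ee_pos: [531.0, -190.8, 174.2]
orientation: [2.485, 1.92, 0.004]
ft_force: [0.8, 0.2, -2.3]
width: 16.0
grasp_force: 30.0
[-3.73470642e-01  3.96557179e-01  1.80284314e+00 -1.46585807e-03
  9.38198407e-01 -1.13786643e-01] (array([-88.2,  12. ,   4.5]), array([0.004, 0.002, 0.018]))
(-56, -86, 18) [273. 401.]
(56, -86, 18) [390. 403.]
(56, 86, 18) [404. 228.]
(-56, 86, 18) [271. 226.]
```

View pics/w5.png

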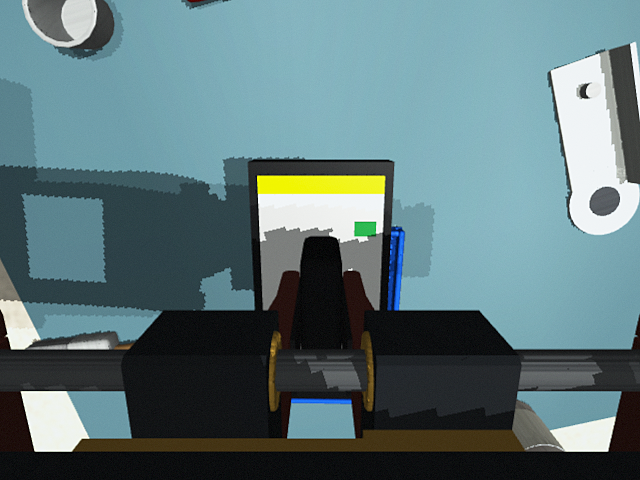

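```bash
python3 -m creep '[{"translation":[-35,5,0],"angular":[0,0,0.01],"jaw":0},{"translation":[-70,10,0],"angular":[0,0,0.018],"jaw":0},{"translation":[-88,12,10],"angular":[0,0,0.018],"jaw":0},{"translation":[-88,12,40],"angular":[0,0,0.018],"jaw":0},{"translation":[-88,12,75],"angular":[0,0,0.018],"jaw":0},{"translation":[-88,12,105],"angular":[0,0,0.018],"jaw":0},{"translation":[-88,12,125],"angular":[0,0,0.018],"jaw":0},{"translation":[-88,12,133],"angular":[0,0,0.018],"jaw":0}]'
python3 -m creep '[{"translation":[0,0,2],"angular":[0,0,0],"jaw":0},{"translation":[0,0,4],"angular":[0,0,0],"jaw":0},{"translation":[0,0,6],"angular":[0,0,0],"jaw":0},{"translation":[0,0,7],"angular":[0,0,0],"jaw":0},{"translation":[0,0,8],"angular":[0,0,0],"jaw":0},{"translation":[0,0,9],"angular":[0,0,0],"jaw":0},{"translation":[0,0,9],"angular":[0,0,0],"jaw":0},{"translation":[0,0,9],"angular":[0,0,0],"jaw":0}]'
python3 - <<'E'
from h import *
print(delta([519.6,-283.9,29],-.277))
E
```

```text
t: 16.05
ee_pos: [520.6, -275.9, 39.1]
orientation: [-2.498, -1.902, -0.001]
ft_force: [-0.3, -0.8, -2.1]
width: 15.6
grasp_force: 30.0
t: 17.05
ee_pos: [521.1, -276.6, 31.4]
orientation: [2.5, 1.902, 0.002]
ft_force: [-0.2, 1.4, -1.7]
width: 16.1
grasp_force: 30.0
(array([-7.5,  0.5,  2.4]), array([ 0.001, -0.001,  0.007]))
```

```bash
python3 -m creep '[{"translation":[-3,0,0],"angular":[0,0,0],"jaw":0},{"translation":[-6,0,0],"angular":[0,0,0],"jaw":0},{"translation":[-6,0,0.5],"angular":[0,0,0],"jaw":0},{"translation":[-6,0,1],"angular":[0,0,0],"jaw":0},{"translation":[-6,0,1.5],"angular":[0,0,0],"jaw":0},{"translation":[-6,0,2],"angular":[0,0,0],"jaw":0},{"translation":[-6,0,2.5],"angular":[0,0,0],"jaw":0},{"translation":[-6,0,2.5],"angular":[0,0,0],"jaw":0}]'
```

```text
t: 18.05
ee_pos: [519.4, -282.6, 30.7]
orientation: [2.5, 1.902, 0.002]
ft_force: [-6.7, 1.9, 17.1]
width: 15.8
grasp_force: 30.0
```

It's touching the floor at 17 N. I'll ease off, release and rise.

```bash
python3 -m creep '[{"translation":[0,0,-1],"angular":[0,0,0],"jaw":0},{"translation":[0,0,-1],"angular":[0,0,0],"jaw":0.25},{"translation":[0,0,-1],"angular":[0,0,0],"jaw":0.4},{"translation":[0,0,-1],"angular":[0,0,0],"jaw":0.5},{"translation":[0,0,-1],"angular":[0,0,0],"jaw":0.5},{"translation":[0,0,-15],"angular":[0,0,0],"jaw":0.5},{"translation":[0,0,-50],"angular":[0,0,0],"jaw":0.5},{"translation":[0,0,-100],"angular":[0,0,0],"jaw":0.5}]'
python3 -m creep '[{"translation":[-20,0,-50],"angular":[0,0,0],"jaw":0.5},{"translation":[-60,0,-90],"angular":[0,0,0],"jaw":0.5},{"translation":[-110,0,-100],"angular":[0,0,0],"jaw":0.5},{"translation":[-160,0,-100],"angular":[0,0,0],"jaw":0.5},{"translation":[-200,0,-100],"angular":[0,0,0],"jaw":0.5},{"translation":[-220,0,-100],"angular":[0,0,0],"jaw":0.5},{"translation":[-220,0,-100],"angular":[0,0,0],"jaw":0.5},{"translation":[-220,0,-100],"angular":[0,0,0],"jaw":0.5}]'
python3 - <<'E'
from h import *
im=ctrl.get_image("top"); cv2.imwrite("pics/t9.png",cv2.resize(im[130:350,170:530],None,fx=2.2,fy=2.2)[:,:,::-1])
E
```

```text
t: 19.05
ee_pos: [518.5, -282.0, 129.7]
orientation: [-2.498, -1.901, -0.001]
ft_force: [0.9, -1.0, -0.9]
width: 44.1
grasp_force: 0.0
t: 20.05
ee_pos: [460.9, -493.2, 228.6]
orientation: [-2.499, -1.903, -0.003]
ft_force: [-0.6, 0.4, 0.6]
width: 44.1
grasp_force: 0.0
```

View pics/t9.png

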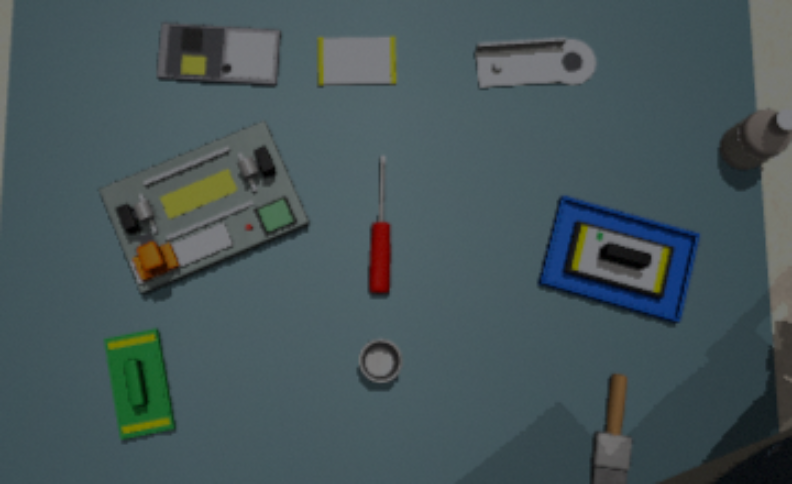

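The cassette lies flat in the tray, centred at (620,258) in the crop. The slide is at its open end (155,258), the bystanders haven't moved and the robot is clear.

```bash
python3 -c "
from workcell import ctrl
print(ctrl.close_job())"
```

```text
the job is handed in; nothing more can be done
None
```

I handed the job in at about 20 s: the lock slide is at its open stop, the black cassette lies flat and grip-up in the blue tray, and nothing else on the bench was disturbed. One risk is a wrong turn on the way, when joint 6 read 2.5405 rad against its 2.54 limit before I turned it back; the hand-in gave no verdict on it.

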